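# Close up a mosaic border row in its setting-out channel

## Robot

A 6-joint arm with a two-finger parallel gripper is mounted at the origin on the work surface. World frame = base frame: x ahead of the robot, y to its left, z up, the work surface at z = 0. Lengths are in m, angles in rad, forces in N, time in s.
With the tool pointing down it reaches from about 0.25 to 0.775 m from the base axis. Payload 8.9 kg.
Tool frame: the origin (TCP) lies midway between the tips of the shut fingers; the grasp point (between the pads) lies behind it (env.grip_point_offset is the y of the grasp point in the tool frame, in m); y points along the fingers, z is the direction in which the jaws open and shut, and the axes are right-handed (so a half turn about y gives the same grasp; the last joint's range is limited). The gripper opens to 85 mm and grips with 20 to 120 N. Pads are 22 mm wide; open, the fingers measure 114 mm over their backs; the gripper's body (76 mm by 85 mm) begins 54 mm behind the grasp point. The pads swing forward as they close: fully open they stand 13 mm farther back than shut.
Start: joints at [1.079, 0.291, -0.153, 1.127, 0, 1.431], TCP at [0.181, 0.493, 0.231] pointing down, gripper open.
Joint ranges: [-2.52, 2.52], [-0.91, 1.74], [-1.3, 1.37], [-1.96, 2.02], [-1.52, 1.47], [-3.14, 3.14]. Speed limits (rad/s): [2.22, 2.22, 2.79, 3.14, 3.14, 3.14].

## Interface

Orientations are given as [roll, pitch, yaw] about the fixed x, y, z axes, in that order (R = Rz(yaw) Ry(pitch) Rx(roll)).
In Python, from station import sensors, eyes, env gives the robot as it stands.
- The arm moves only by the tool carry_out, never from a script. Its argument "targets" is text: rows parted by semicolons, each of 7 numbers parted by spaces: the opening, from -1 (shut) to 1 (fully open), so that 0 is half open, then the shift along the world's x, y, z in mm, then the turn, a rotation vector about the world's x, y, z in degrees. A call has 1 to 20 rows; each row is the pose to reach, as a shift and turn from the pose commanded when the call began; what a row does not reach only later rows make up. A row lasts 1/8 s, in which the tool goes at most 62.5 mm and 10.7 degrees, less where a joint would pass 70% of its speed; a pose out of reach is approached as far as the arm can. A call with a gripper value outside its range is refused whole. The fingers move at their own pace and stop on an object; "newtons" is the grip in N (left out, the last holds). Time passes only in rows, so rows that repeat a pose let the fingers close. It gives the time, the measured TCP pose, the force and the opening at its end, in the units of the state.
- sensors.get_obs(): the state, without advancing time (a new reading comes with each control period).
- eyes.grab_frame(name): name is "side" or "top" or "wrist"; returns a dict with "image" (480x640x3 uint8, red, green, blue), "K" (3x3 intrinsics, pixels), "k1" (the pictures are not rectified: a ray, as slopes to the right and down, at radius r is drawn at 1 + k1 r^2 times it, then the intrinsics apply), "view" (4x4, takes a point from world to camera coordinates). Camera axes: x right, y down, z forward; pixel columns grow to the right and rows downward; lengths in m; the calibration is good to about 2 mm. A picture is of the moment at which its call begins. There is no depth.
- env.sign_off(): hands the job in, once; it reports no verdict.
The state is a dict: "t": time; "qpos": joint angles; "joint_vel": joint speeds; "joint_efforts": joint torques, N m; "position": TCP position; "tcp_rot": TCP orientation; "contact_force": force on the tool from outside, world axes, zero at the start; "torque": the same for the moment, N m; "gripper_width": opening from 0.0 (shut) to 1.0 (fully open).
Only numpy, scipy, OpenCV 4.12 (cv2) and the standard library are available. Lean on these libraries where they do the work, as an engineer would, in place of code of your own. Each camera call takes 0.05 s, during which the arm holds its last target. There are 200 camera calls.

## Task

Five stone border blocks stand in a touching row in the aluminium channel of the setting-out board. With the fingertips push the row from its tail, touching only the last block, so that it slides as one train until it is fully home against the end stop with no gaps; then push the red keeper bar fully across the channel behind the last block, and leave it so. Push gently, lift nothing, leave everything else where it is.

Things in the scene. Friction and masses are not known exactly. Their poses are not given: they have to be found in the camera images.
- board: setting-out board fixed to the table: plywood 400 x 160 x 12 mm with an aluminium channel along it. Origin on the table's surface under the channel's centre line; x runs along the channel to the end stop, y to the left of that (keeper's side), z up. The plywood spans x -200 to +200, y -45 to +115, top at z = 12
- channel_mouth (a point): middle of the channel's floor at its open end, away from the stop: board x = -170, y = 0, z = 15 mm. The channel runs from here to the stop face at x = +165, straight along the board's x, 43 wide inside, between walls 3 thick whose tops are at z = 22
- stop_face (a point): middle of the steel end stop's face that the row must reach: board x = +165, y = 0, z = 30 mm. The stop is 66 wide and rises to z = 48
- keeper_pivot (a point): on the keeper's upright pivot axis, halfway up the bar: board x = -23.5, y = +50, z = 33 mm. The keeper is a red swing bar 14 wide and 14 high (z = 26 to 40 mm, so it passes over the channel's walls), 67 from this axis to its free end
- keeper_tip (a point): on the keeper bar's centre line, 60 mm from the pivot axis (7 mm of rounded end lie beyond it), halfway up
- keeper (a joint): keeper angle, rad. 0: beside the channel, parallel to it, pointing away from the stop (board -x). Grows as the free end swings to the channel (counter-clockwise from above) up to its limit 1.571: straight across the channel (board -y), 1.5 mm behind the tail of the closed-up row. Starts between -0.35 and 0.05, goes back to -0.45, stays where left, needs about 1 N
- block_cream: cream (pale) stone block of the row, 36 long (along the channel, its x) x 40 wide (y) x 30 high, about 115 g; origin: centre of its underside. The five stand touching in the channel in an order that varies; the row is 180 long, its front 60 to 120 short of the stop
- block_ochre: ochre (yellow-brown) stone block of the row, 36 long (along the channel, its x) x 40 wide (y) x 30 high, about 115 g; origin: centre of its underside. The five stand touching in the channel in an order that varies; the row is 180 long, its front 60 to 120 short of the stop
- block_slate: slate (blue-grey) stone block of the row, 36 long (along the channel, its x) x 40 wide (y) x 30 high, about 115 g; origin: centre of its underside. The five stand touching in the channel in an order that varies; the row is 180 long, its front 60 to 120 short of the stop
- block_red: red (dark red-brown) stone block of the row, 36 long (along the channel, its x) x 40 wide (y) x 30 high, about 115 g; origin: centre of its underside. The five stand touching in the channel in an order that varies; the row is 180 long, its front 60 to 120 short of the stop
- block_pink: pink (pale pink) stone block of the row, 36 long (along the channel, its x) x 40 wide (y) x 30 high, about 115 g; origin: centre of its underside. The five stand touching in the channel in an order that varies; the row is 180 long, its front 60 to 120 short of the stop
- spare_block: bystander: a sixth, cream block, the same size as those of the row (36 x 40 x 30), lying apart on the bare plywood of the board beside the channel, on the keeper's side, near the stop; not part of the row; origin: centre of its underside
- pot: bystander: small amber jar with a black cap, 38 across, 42 high, standing on the plywood beside the channel, near the stop; origin: centre of its underside
- solvent_bottle: bystander: white wide-mouth bottle, 62 across, 125 high, on the table; origin: centre of its underside
- wide_tub: bystander: clear round tub with a white lid, 84 across, 50 high, on the table; origin: centre of its underside
- tape_roll: bystander: blue ring, 90 across, 25 high, lying flat on the table; origin: centre of its underside
- measuring_cup: bystander: white open cup, 56 across, 60 high, on the table; origin: centre of its underside
- brush: bystander: brush 200 long with a wooden handle, lying on the table; origin near its middle
There are look-alikes about, which are no part of the job. Leave any green or turquoise look-alike of the block_slate alone.

How it is judged:
By the outcome, as a careful person would: the job done as asked, in the order asked, and still so for the second after the job is handed in, with the robot touching nothing.
It also fails if it takes over 51 s, if anything falls off the work surface, if the arm or the gripper's body presses on something with over 40 N, if the wrist force passes 120 N, or if a joint passes its speed limit or range.

## Working session

There is one attempt and no reset: what is moved stays moved. The work goes in short steps, Python scripts to look and compute and a tool call to move; the robot and the scene stay as the last step left them, time stands still between calls to the robot, and variables do not carry over. Pictures are saved under pics/ and viewed, about 8 in all and at most 12, crops included, and the job is handed in when it is done.

Besides the shell and the picture viewer there is one more tool, called as name(argument=value, ...), one argument or row to a line, values as JSON. carry_out: Moves the arm, as the interface text tells. Its arguments: {"type":"object","properties":{"targets":{"type":"string"},"newtons":{"type":"number"}},"required":["targets"]}

```bash
mkdir -p pics
cat > h.py <<'E'
import numpy as np, cv2
from station import sensors, eyes, env
def grab(n,f):
    d=eyes.grab_frame(n); cv2.imwrite(f'pics/{f}.png',d['image'][:,:,::-1]); np.savez(f'pics/{f}.npz',**d); return d
def load(f): return dict(np.load(f'pics/{f}.npz'))
def ray(d,px):
    K=np.array(d['K']);k=float(d['k1']);V=np.array(d['view'])
    s=np.array([(px[0]-K[0,2])/K[0,0],(px[1]-K[1,2])/K[1,1]]);u=s.copy()
    for _ in range(20): u=s/(1+k*(u@u))
    R=V[:3,:3];return -R.T@V[:3,3],R.T@np.array([u[0],u[1],1])
def onz(d,px,z):
    o,r=ray(d,px);return o+r*(z-o[2])/r[2]
def proj(d,p):
    K=np.array(d['K']);V=np.array(d['view']);c=V[:3,:3]@p+V[:3,3];u=c[:2]/c[2];u=u*(1+float(d['k1'])*(u@u))
    return u*[K[0,0],K[1,1]]+K[:2,2]
E
python3 - <<'E'
from h import *
print(sensors.get_obs(),env.grip_point_offset)
for n in('top','side'):
    d=grab(n,n+'0');V=np.array(d['view']);print(n,-V[:3,:3].T@V[:3,3],d['K'][0][0],d['k1'])
E
```

```text
{'t': 0.0, 'qpos': array([ 1.07870207e+00,  2.91306471e-01, -1.54148150e-01,  1.12671879e+00,
        3.58773555e-05,  1.43150410e+00]), 'joint_vel': array([-0.00015299,  0.00070249,  0.00030074,  0.00057653, -0.0002946 ,
       -0.00100145]), 'joint_efforts': array([-3.03171037e-03, -5.37147689e+01,  3.31367505e+01,  1.56506547e-02,
       -4.80867111e-04,  2.12136996e-05]), 'position': array([0.18116489, 0.49226222, 0.23071057]), 'tcp_rot': array([-1.57215509e+00,  2.26726652e-04, -3.52802213e-01]), 'contact_force': array([ 0.50489119, -0.19803724,  0.70903883]), 'torque': array([0.02483986, 0.03971139, 0.00261913]), 'gripper_width': 1.0014723398244767} -0.0187
top [0.39735045 0.01952631 1.00744967] 453.78920986500333 -0.10338716211200942
side [0.14762738 0.72964953 0.5722397 ] 448.66484268843357 -0.061187990735151764
```

View pics/top0.png

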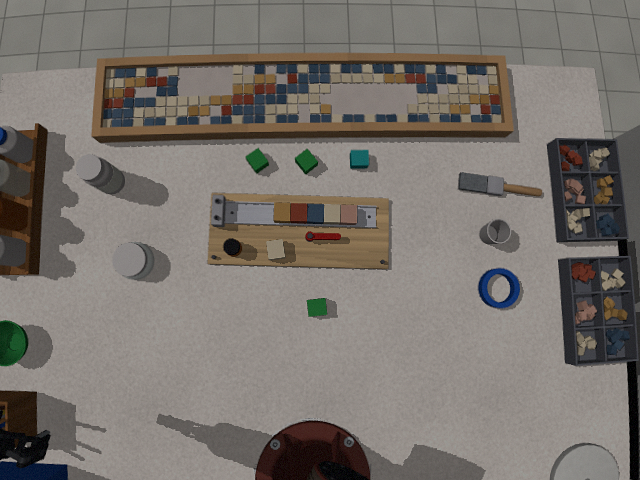

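View pics/side0.png

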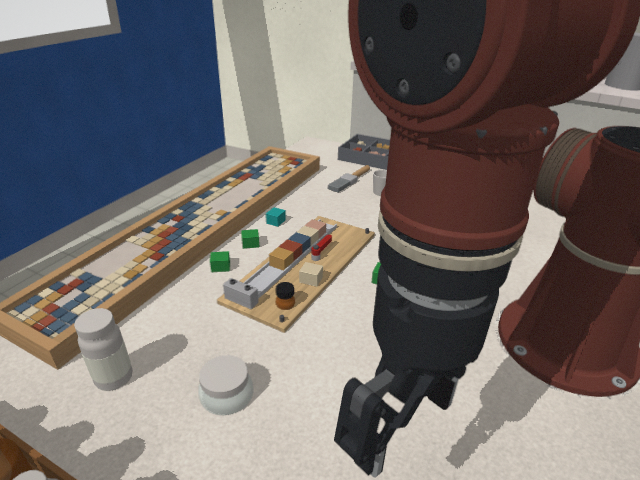

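Top view: the row runs left to right, ochre (281,213), red (299,213), slate (316,213), cream (332,213), pink tail (349,213). The stop is at (231,213) and the keeper is red at (308–340,237), with its pivot on the left. 
Could be mistaken for the target: spare cream block (276,249), green blocks (257,160), (306,161) and (317,307), turquoise block (359,159), red keeper against the red block. By the description I choose pink (349,213) as the tail block and the bar at (325,237) as the keeper. I'll check both in a close crop.

Run:
```python
from h import *
d=load('top0');im=d['image']
c=im[190:272,205:395];cv2.imwrite('pics/crop0.png',cv2.resize(c[:,:,::-1],None,fx=4.2,fy=4.2,interpolation=cv2.INTER_CUBIC))
hsv=cv2.cvtColor(im,cv2.COLOR_RGB2HSV)
# plywood outline
m=cv2.inRange(hsv,(8,60,60),(28,255,255));m[:188]=0;m[275:]=0;m[:,:200]=0;m[:,400:]=0
m=cv2.morphologyEx(m,cv2.MORPH_OPEN,np.ones((2,2)))
pts=cv2.findNonZero(m);r=cv2.minAreaRect(pts);b=cv2.boxPoints(r)
print(r);print(np.round([onz(d,p,.012) for p in b],4))
k=cv2.inRange(im,(120,0,0),(255,60,60));k[:228]=0;k[250:]=0;k[:,:290]=0;k[:,360:]=0
kr=cv2.minAreaRect(cv2.findNonZero(k));print('keeper',kr);print(np.round([onz(d,p,.040) for p in cv2.boxPoints(kr)],4))
for x in range(268,362): print(x,im[210,x],im[214,x]) if x<278 or x>350 else 0
```

```text
((299.6897888183594, 231.47808837890625), (180.4206085205078, 71.48741149902344), 1.5481576919555664)
[[ 0.4659  0.2159  0.012 ]
 [ 0.6257  0.2126  0.012 ]
 [ 0.6075 -0.1924  0.012 ]
 [ 0.4466 -0.1807  0.012 ]]
keeper ((324.0, 235.5), (5.0, 24.0), 90.0)
[[ 0.5279 -0.0115  0.04  ]
 [ 0.5269 -0.0633  0.04  ]
 [ 0.516  -0.063   0.04  ]
 [ 0.517  -0.0113  0.04  ]]
268 [133 132 139] [131 133 137]
269 [134 134 139] [134 136 139]
270 [135 135 139] [134 135 139]
271 [134 133 139] [135 135 141]
272 [135 136 142] [138 138 145]
273 [ 95  96 104] [124 119 119]
274 [120  92  54] [122  95  56]
275 [119  92  50] [121  93  54]
276 [121  93  54] [120  92  55]
277 [121  95  56] [121  92  55]
351 [124  94  83] [128  97  87]
352 [128  95  85] [125  96  84]
353 [127  96  84] [124  94  83]
354 [126  97  87] [127  97  86]
355 [127  96  85] [124  94  84]
356 [137 107  96] [138 109  95]
357 [75 72 74] [79 77 80]
358 [85 86 90] [87 87 94]
359 [85 85 89] [85 87 92]
360 [85 85 90] [87 86 91]
361 [83 82 86] [86 85 92]
```

View pics/crop0.png

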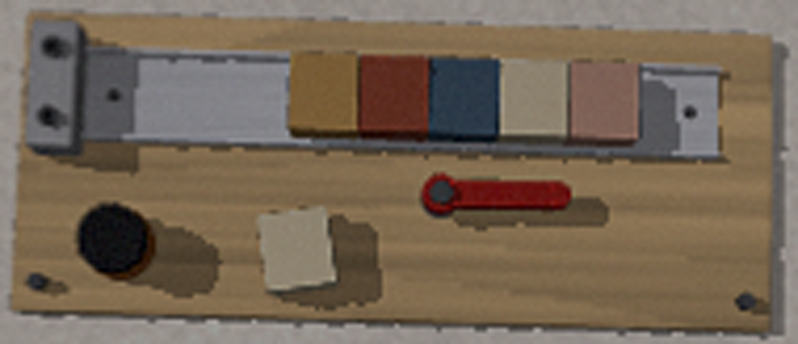

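```bash
cat >> h.py <<'E'
def rigid(bp,wp):
    bp=np.array(bp,float);wp=np.array(wp)[:,:2];A=bp-bp.mean(0);B=wp-wp.mean(0)
    th=np.arctan2((A[:,0]*B[:,1]-A[:,1]*B[:,0]).sum(),(A*B).sum());R=np.array([[np.cos(th),-np.sin(th)],[np.sin(th),np.cos(th)]])
    t=wp.mean(0)-R@bp.mean(0);return th,R,t,np.linalg.norm(wp-bp@R.T-t,axis=1)
E
python3 - <<'E'
from h import *
d=load('top0')
f=lambda X,Y,z:onz(d,(205+X/4.2-.5+.12,190+Y/4.2-.5+.12),z)
# ply corners (board coords m)
C=[((.2,-.045),(28,12),.012),((-.2,-.045),(770,36),.012),((-.2,.115),(770,330),.012),((.2,.115),(12,312),.012),((-.17,-.0245),(720,72),.022),((-.17,.0245),(720,157),.022),((.165,-.033),(84,24),.048),((.165,.033),(77,150),.048),((-.0235,.05),(440,194),.042)]
wp=[f(*c[1],c[2]) for c in C]
for sel in (range(4),range(9)):
    th,R,t,e=rigid([C[i][0] for i in sel],[wp[i] for i in sel]);print(np.degrees(th),t,np.round(e*1e3,1))
inv=lambda p:R.T@(p[:2]-t)
for n,p in dict(tailA=(638,63),tailB=(638,140),frontA=(290,52),frontB=(290,135)).items(): print(n,inv(f(*p,.045)))
print('keeper tip end',inv(f(571,195,.04)),'pot',inv(f(115,240,.054)),'spare',inv(f(295,248,.042)))
for b in((-.16,0),(-.05,0),(.165,0)): print(b,R@b+t)
np.savez('board.npz',R=R,t=t,th=th)
E
```

```text
87.28137515016877 [0.57315857 0.01450191] [1.3 1.9 1.5 1.4]
87.2416780730117 [0.57249806 0.01406549] [1.  2.1 2.4 1.2 2.5 1.2 2.5 2.1 1.3]
tailA [-0.12262136 -0.02084505]
tailB [-0.12307738  0.01940999]
frontA [ 0.05675068 -0.02104587]
frontB [0.05517886 0.02208745]
keeper tip end [-0.0894862   0.04821086] pot [0.14051583 0.07933743] spare [0.05076097 0.07962789]
(-0.16, 0) [ 0.56479835 -0.14574913]
(-0.05, 0) [ 0.5700919  -0.03587658]
(0.165, 0) [0.58043839 0.17887433]
```

carry_out(
  targets="-1 55 -90 0 0 0 -10;-1 110 -180 0 0 0 -20;-1 165 -270 0 0 0 -30;-1 220 -360 0 0 0 -40;-1 275 -450 0 0 0 -50;-1 330 -540 0 0 0 -60;-1 383 -638 0 0 0 -72.5;-1 383 -638 0 0 0 -72.5;-1 383 -638 0 0 0 -72.5;-1 383 -638 0 0 0 -72.5;-1 383 -638 0 0 0 -72.5;-1 383 -638 0 0 0 -72.5;-1 383 -638 -80 0 0 -72.5;-1 383 -638 -80 0 0 -72.5;-1 383 -638 -80 0 0 -72.5;-1 383 -638 -80 0 0 -72.5",
)

```text
t: 2.1
position: [0.565, -0.1454, 0.1523]
tcp_rot: [-1.57, -0.0, -1.618]
contact_force: [0.4, -1.2, 0.4]
gripper_width: 0.004
```

Run:
```python
from h import *
d=grab('wrist','w1');o=sensors.get_obs();print(o['position'],np.degrees(o['tcp_rot']),o['contact_force'],o['t'])
V=np.array(d['view']);print(-V[:3,:3].T@V[:3,3])
b=np.load('board.npz')
for p in((-.16,0,.015),(-.123,-.02,.045),(-.123,.02,.045),(-.17,-.0245,.022),(-.17,.0245,.022),(-.0235,.05,.04)):
    q=np.r_[b['R']@p[:2]+b['t'],p[2]];print(p,np.round(proj(d,q)))
```

```text
[ 0.56521711 -0.14549117  0.15265707] [-8.98863095e+01 -4.11622288e-02 -9.26957097e+01] [-0.57388366  0.84584496  0.53425237] 2.15
[ 0.56648763 -0.07834227  0.29499817]
(-0.16, 0, 0.015) [318. 224.]
(-0.123, -0.02, 0.045) [348. 183.]
(-0.123, 0.02, 0.045) [290. 182.]
(-0.17, -0.0245, 0.022) [350. 239.]
(-0.17, 0.0245, 0.022) [287. 239.]
(-0.0235, 0.05, 0.04) [241.  27.]
```

View pics/w1.png

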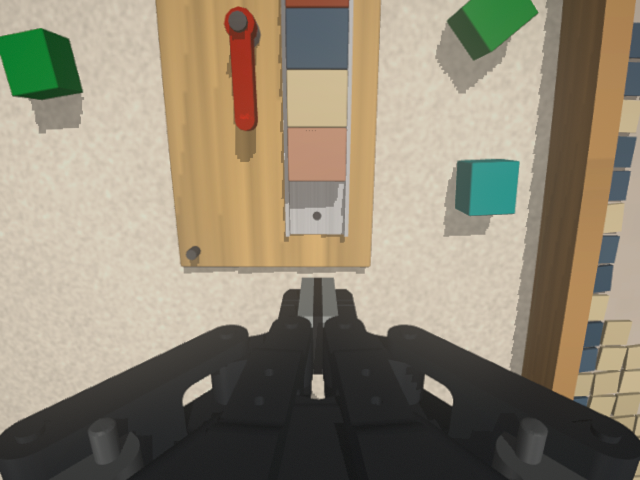

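The wrist view confirms it. The pink tail edge is at row 181 (287–347 across), cream and slate lie ahead of it, and the keeper is at (238,20)–(246,125). All agree with predictions to a few px, and the channel behind the tail is free. Descending and making contact.

carry_out(
  targets="-1 0 0 -40 0 0 0;-1 0 0 -80 0 0 0;-1 0 0 -105 0 0 0;-1 0 0 -118 0 0 0;-1 0 0 -124 0 0 0;-1 0 0 -124 0 0 0;-1 0.3 5 -124 0 0 0;-1 0.5 10 -124 0 0 0;-1 0.7 15 -124 0 0 0;-1 0.9 18 -124 0 0 0;-1 1 21 -124 0 0 0;-1 1.1 23 -124 0 0 0;-1 1.2 25 -124 0 0 0;-1 1.3 27 -124 0 0 0;-1 1.4 29 -124 0 0 0;-1 1.5 31 -124 0 0 0;-1 1.6 33 -124 0 0 0;-1 1.7 35 -124 0 0 0",
)

```text
t: 4.4
position: [0.5661, -0.1103, 0.0273]
tcp_rot: [-1.571, -0.0, -1.618]
contact_force: [0.4, -3.3, -0.4]
gripper_width: 0.003
```

Run:
```python
from h import *
d=grab('wrist','w2');t=grab('top','t2');o=sensors.get_obs();print(o['position'],np.degrees(o['tcp_rot']),o['contact_force'],o['t'])
a=d['image'][0:300,150:480];b=cv2.resize(t['image'][190:272,205:395],None,fx=2.4,fy=2.4)
c=np.zeros((300,330+b.shape[1],3),np.uint8);c[:,:330]=a;c[:b.shape[0],330:]=b
cv2.imwrite('pics/c2.png',c[:,:,::-1])
```

```text
[ 0.56609646 -0.11003221  0.02729064] [-9.00003309e+01  1.52094012e-02 -9.27031475e+01] [-0.1562515  -1.33237787 -0.89865311] 4.5
```

View pics/c2.png

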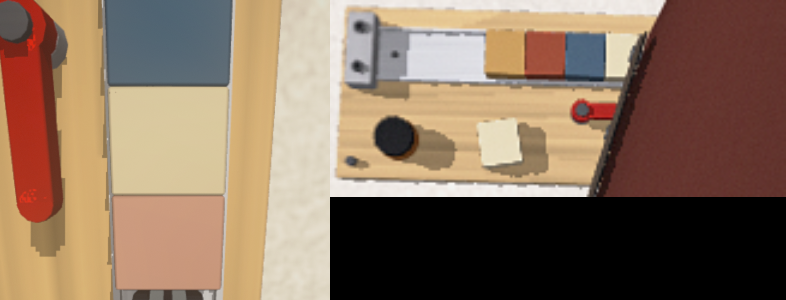

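Left: the fingertips sit on pink's tail face, centred, and the blocks are tight. Right: the ochre front has moved about 4 px. Push force is about 2–3 N. Continuing for 86 of roughly 98 mm.

carry_out(
  targets="-1 0.2 3 0 0 0 0;-1 0.3 7 0 0 0 0;-1 0.5 11 0 0 0 0;-1 0.7 15 0 0 0 0;-1 0.9 19 0 0 0 0;-1 1.1 23 0 0 0 0;-1 1.3 28 0 0 0 0;-1 1.6 33 0 0 0 0;-1 1.8 38 0 0 0 0;-1 2.1 43 0 0 0 0;-1 2.3 48 0 0 0 0;-1 2.6 53 0 0 0 0;-1 2.8 58 0 0 0 0;-1 3 63 0 0 0 0;-1 3.3 68 0 0 0 0;-1 3.5 73 0 0 0 0;-1 3.7 77 0 0 0 0;-1 3.9 81 0 0 0 0;-1 4 84 0 0 0 0;-1 4.1 86 0 0 0 0",
)

```text
t: 7.0
position: [0.5702, -0.0242, 0.0273]
tcp_rot: [-1.571, -0.0, -1.618]
contact_force: [0.4, -2.8, -0.3]
gripper_width: 0.001
```

Run:
```python
from h import *
t=grab('top','t3');o=sensors.get_obs();print(o['position'],o['contact_force'],o['t'])
for x in range(232,256): print(x,t['image'][208,x],t['image'][214,x])
```

```text
[ 0.57017516 -0.02395419  0.02727712] [-0.76835835 -2.66161093 -0.77316705] 7.05
232 [187 146  90] [185 143  86]
233 [184 144  87] [185 144  88]
234 [183 142  86] [183 141  85]
235 [184 144  88] [185 145  88]
236 [183 143  86] [185 145  87]
237 [186 144  87] [185 143  87]
238 [184 144  87] [184 143  86]
239 [183 141  85] [186 146  89]
240 [185 143  87] [184 144  87]
241 [186 145  89] [185 143  87]
242 [184 143  88] [185 144  89]
243 [185 143  87] [185 144  89]
244 [185 145  89] [185 144  86]
245 [201 158  98] [188 148  89]
246 [127  87  52] [122  75  50]
247 [139  66  52] [137  66  52]
248 [147  75  55] [145  71  54]
249 [144  69  50] [147  73  56]
250 [144  71  50] [146  75  56]
251 [145  73  56] [145  72  52]
252 [148  75  56] [145  70  54]
253 [144  70  53] [147  71  50]
254 [144  70  53] [117  65  52]
255 [145  71  54] [84 58 49]
```

carry_out(
  targets="-1 0.1 2 0 0 0 0;-1 0.2 4 0 0 0 0;-1 0.3 6 0 0 0 0;-1 0.4 7 0 0 0 0;-1 0.4 8 0 0 0 0;-1 0.4 9 0 0 0 0",
)

```text
t: 7.8
position: [0.5706, -0.0153, 0.0273]
tcp_rot: [-1.571, 0.0, -1.618]
contact_force: [-0.2, -2.7, -1.3]
gripper_width: -0.0
```

Run:
```python
from h import *
t=grab('top','t4');b=np.load('board.npz');print(sensors.get_obs()['contact_force'])
im=t['image'].astype(int)
for r in (206,214):
    row=im[r,225:300];e=[225+i for i in range(1,75) if abs(row[i]-row[i-1]).sum()>45];print(e,[np.round((b['R'].T@(onz(t,(x-.5,r),.045)[:2]-b['t']))[0]*1e3,1) for x in e])
```

```text
[-0.72307129 -2.67280435 -0.97636263]
[226, 242, 258] [np.float64(160.1), np.float64(125.6), np.float64(91.2)]
[226, 242, 248, 249, 250, 254, 255] [np.float64(159.2), np.float64(124.8), np.float64(111.9), np.float64(109.8), np.float64(107.6), np.float64(99.1), np.float64(96.9)]
```

carry_out(
  targets="-1 0 0.8 0 0 0 0;-1 0.1 1.6 0 0 0 0;-1 0.1 2.2 0 0 0 0;-1 0.1 2.8 0 0 0 0",
)

```text
t: 8.35
position: [0.5707, -0.0125, 0.0273]
tcp_rot: [-1.571, -0.0, -1.618]
contact_force: [-0.3, -3.5, -0.4]
gripper_width: -0.002
```

carry_out(
  targets="-1 0 0.5 0 0 0 0;-1 0 1 0 0 0 0;-1 0.1 1.5 0 0 0 0",
)

```text
t: 8.72
position: [0.5708, -0.011, 0.0273]
tcp_rot: [-1.571, -0.0, -1.618]
contact_force: [0.4, -3.8, -0.8]
gripper_width: 0.001
```

carry_out(
  targets="-1 0 0.5 0 0 0 0;-1 0 1 0 0 0 0;-1 0 1 0 0 0 0",
)

```text
t: 9.1
position: [0.5708, -0.0101, 0.0273]
tcp_rot: [-1.571, -0.0, -1.618]
contact_force: [0.3, -4.2, -0.4]
gripper_width: -0.003
```

carry_out(
  targets="-1 0 0.5 0 0 0 0;-1 0 1 0 0 0 0;-1 0 1 0 0 0 0",
)

```text
t: 9.48
position: [0.5708, -0.01, 0.0274]
tcp_rot: [-1.571, -0.002, -1.619]
contact_force: [-1.2, -8.3, -0.9]
gripper_width: 0.0
```

The TCP has stopped at y = -10.0 mm and the force is rising. One more small press to confirm.

carry_out(
  targets="-1 0 0.6 0 0 0 0;-1 0 1 0 0 0 0;-1 0 1 0 0 0 0",
)

```text
t: 9.85
position: [0.5708, -0.01, 0.0274]
tcp_rot: [-1.571, -0.004, -1.619]
contact_force: [-1.1, -11.5, -0.2]
gripper_width: -0.003
```

Run:
```python
from h import *
t=grab('top','t5');w=grab('wrist','w5');s=grab('side','s5');o=sensors.get_obs();print(o['position'],o['contact_force'])
b=cv2.resize(t['image'][195:235,205:320],None,fx=5,fy=5,interpolation=cv2.INTER_CUBIC);a=w['image'][0:300,100:480]
c=np.zeros((510,780,3),np.uint8);c[:200,:575]=b;c[205:505,:380]=a;c[205:505,382:780]=cv2.resize(s['image'][190:340,200:399],(398,300),interpolation=cv2.INTER_CUBIC)
cv2.imwrite('pics/c5.png',c[:,:,::-1])
```

```text
[ 0.57082142 -0.0099842   0.02740131] [ -0.8567319  -12.00753347  -0.57754954]
```

View pics/c5.png

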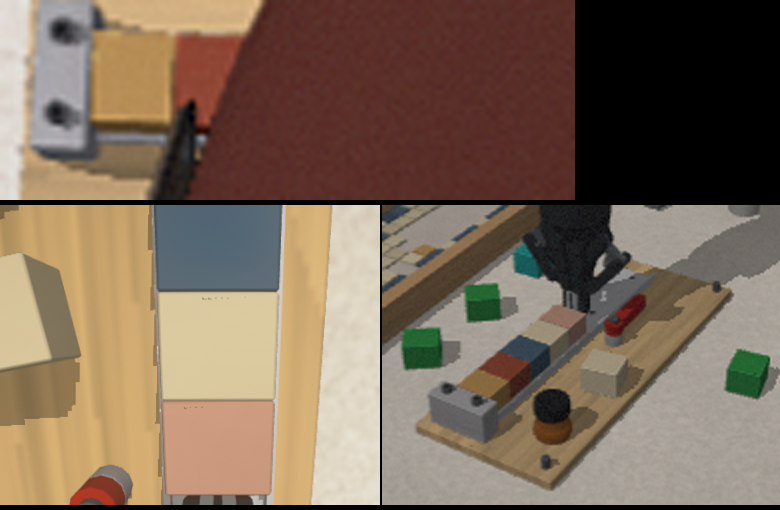

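The row is home: the TCP stayed at y = -10.0 mm while the force rose from 4 to 12 N. Ochre is flush on the stop, with no gaps in the top, wrist or side views. Backing off, lifting, and going to the outer side of the keeper.

carry_out(
  targets="-1 0 -4 0 0 0 0;-1 -0.4 -8 0 0 0 0;-1 -1 -16 0 0 0 0;-1 -1 -20 0 0 0 0;-1 -1 -20 30 0 0 0;-1 -1 -20 60 0 0 0;-1 -1 -20 60 0 0 0;-1 -30 -30 60 0 0 0;-1 -60 -41 60 0 0 0;-1 -88 -41 60 0 0 0;-1 -88 -41 60 0 0 0;-1 -88 -41 60 0 0 0",
)

```text
t: 11.5
position: [0.4834, -0.0491, 0.0871]
tcp_rot: [-1.57, 0.0, -1.618]
contact_force: [-0.0, 0.2, 0.3]
gripper_width: -0.001
```

Run:
```python
from h import *
w=grab('wrist','w6');t=grab('top','t6');o=sensors.get_obs();p=o['position'];print(p,o['contact_force'],o['t'])
# board frame shifted by the stop contact
th=np.radians(87.24);ex=np.array([np.cos(th),np.sin(th)]);ey=np.array([-ex[1],ex[0]])
ref=np.array([.5708,-.0100])-ex*(-.026)-ey*.0005
P=np.array([-23.5,50]);hx,hy=11,15;r=45
print('tcp board',(p[:2]-ref)@np.c_[ex,ey]*1e3)
for ph in np.radians([-5,5,15,25,35,45,55,65,75,85,90,94]):
    u=np.array([-np.cos(ph),-np.sin(ph)]);n=np.array([np.sin(ph),-np.cos(ph)])
    c=P+r*u-(7+hx*abs(n[0])+hy*abs(n[1]))*n
    wd=(ref+ex*c[0]/1e3+ey*c[1]/1e3-p[:2])*1e3
    print(round(np.degrees(ph)),np.round(c,1),np.round(wd,1))
cv2.imwrite('pics/c6.png',np.hstack([w['image'][0:400,100:480],cv2.resize(t['image'][195:275,205:295],None,fx=4.4,fy=5,interpolation=cv2.INTER_CUBIC)[:400]])[:,:,::-1])
```

```text
[ 0.483643   -0.04909026  0.0871566 ] [-0.25122345  0.05888827  0.73033448] 11.6
tcp board [-69.24173533  85.67360285]
-5 [-66.3  76.7] [9.1 2.5]
5 [-70.3  68.9] [16.7 -1.9]
15 [-73.3  61.9] [23.6 -5.2]
25 [-75.   53.9] [31.5 -7.2]
35 [-75.   45.2] [40.2 -7.7]
45 [-73.3  36.1] [49.3 -6.4]
55 [-69.5  27.3] [58.3 -3. ]
65 [-63.6  19.1] [66.8  2.4]
75 [-55.9  12.1] [74.1  9.8]
85 [-46.6   6.9] [79.8 18.8]
90 [-41.5   5. ] [81.9 23.8]
94 [-39.3   3.8] [83.2 25.9]
```

View pics/c6.png

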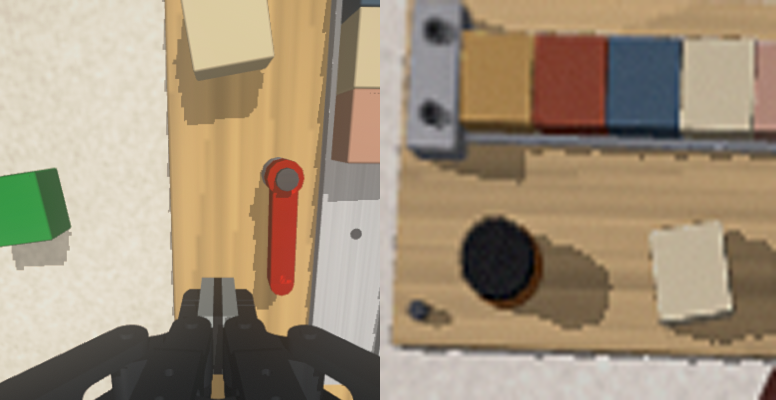

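Left: the keeper lies at (285,180)–(281,290), the finger is on its outer side with clearance, and nothing lies beneath the tips. Right: the row is closed up on the stop. Descending and swinging the keeper.

carry_out(
  targets="-1 0 0 -30 0 0 0;-1 0 0 -52 0 0 0;-1 0 0 -59 0 0 0;-1 0 0 -59 0 0 0;-1 5 0 -59 0 0 0;-1 10 0 -59 0 0 0;-1 13 -1 -59 0 0 0;-1 17 -2 -59 0 0 0;-1 20 -4 -59 0 0 0;-1 24 -5 -59 0 0 0;-1 28 -6 -59 0 0 0;-1 32 -7 -59 0 0 0;-1 36 -7.5 -59 0 0 0;-1 40 -7.5 -59 0 0 0;-1 45 -7 -59 0 0 0;-1 49 -6.5 -59 0 0 0;-1 54 -5 -59 0 0 0;-1 58 -3 -59 0 0 0;-1 62.5 -0.5 -59 0 0 0;-1 67 2.5 -59 0 0 0",
)

```text
t: 14.1
position: [0.5501, -0.0463, 0.0283]
tcp_rot: [-1.571, -0.0, -1.618]
contact_force: [-0.5, -0.1, -0.6]
gripper_width: 0.0
```

Run:
```python
from h import *
w=grab('wrist','w7');o=sensors.get_obs();print(o['position'],o['contact_force'])
cv2.imwrite('pics/c7.png',w['image'][0:400,100:520,::-1])
```

```text
[ 0.55072065 -0.04607695  0.02838429] [-0.33635375  0.84518559 -0.29703702]
```

View pics/c7.png

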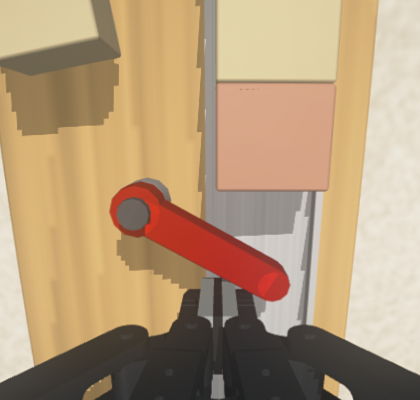

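The keeper has swung to about 60°, with the fingertips behind it. Pink and the row are unmoved. Finishing the swing.

carry_out(
  targets="-1 3.5 3.5 0 0 0 0;-1 7 7 0 0 0 0;-1 10 11.5 0 0 0 0;-1 13 16 0 0 0 0;-1 14 18.5 0 0 0 0;-1 14.5 20 0 0 0 0",
)

```text
t: 14.9
position: [0.5644, -0.0263, 0.0283]
tcp_rot: [-1.571, -0.0, -1.618]
contact_force: [-0.4, -0.2, 0.8]
gripper_width: -0.001
```

carry_out(
  targets="-1 0 0.5 0 0 0 0;-1 0 1 0 0 0 0;-1 0 1 0 0 0 0",
)

```text
t: 15.28
position: [0.5644, -0.0256, 0.0284]
tcp_rot: [-1.57, 0.0, -1.618]
contact_force: [-0.1, 0.1, -0.1]
gripper_width: 0.002
```

carry_out(
  targets="-1 0 0.5 0 0 0 0;-1 0 1 0 0 0 0;-1 0 1 0 0 0 0",
)

```text
t: 15.65
position: [0.5645, -0.0251, 0.0284]
tcp_rot: [-1.571, -0.001, -1.619]
contact_force: [1.1, -5.0, -0.7]
gripper_width: -0.004
```

carry_out(
  targets="-1 0 0.5 0 0 0 0;-1 0 1 0 0 0 0;-1 0 1 0 0 0 0",
)

```text
t: 16.02
position: [0.5645, -0.025, 0.0284]
tcp_rot: [-1.57, -0.003, -1.619]
contact_force: [-0.6, -8.5, -0.3]
gripper_width: -0.004
```

carry_out(
  targets="-1 0 -3 0 0 0 0;-1 0 -8 0 0 0 0;-1 0 -20 0 0 0 0;-1 0 -20 0 0 0 0;-1 0 -20 30 0 0 0;-1 0 -20 60 0 0 0;-1 0 -40 100 0 0 0;-1 0 -80 120 0 0 0;-1 -40 -120 120 0 0 0;-1 -80 -160 120 0 0 0;-1 -100 -200 120 0 0 0;-1 -100 -200 120 0 0 0;-1 -100 -200 120 0 0 0;-1 -100 -200 120 0 0 0",
)

```text
t: 17.77
position: [0.4647, -0.2226, 0.1482]
tcp_rot: [-1.571, 0.0, -1.617]
contact_force: [0.2, 0.6, -0.0]
gripper_width: -0.003
```

Run:
```python
from h import *
t=grab('top','t8');s=grab('side','s8');o=sensors.get_obs();print(o['position'],o['contact_force'],o['t'])
a=cv2.resize(t['image'][190:272,205:395],None,fx=4.2,fy=3.6,interpolation=cv2.INTER_CUBIC)
b=cv2.resize(s['image'][200:340,200:400],(400,280),interpolation=cv2.INTER_CUBIC)
c=np.zeros((580,800,3),np.uint8);c[:a.shape[0],:a.shape[1]]=a;c[300:580,:400]=b
cv2.imwrite('pics/c8.png',c[:,:,::-1])
# bystanders moved?
d=cv2.absdiff(load('top0')['image'],t['image']).max(2);d=cv2.morphologyEx((d>60).astype(np.uint8),cv2.MORPH_OPEN,np.ones((3,3)))
print(cv2.connectedComponentsWithStats(d)[2][1:].tolist())
k=cv2.inRange(t['image'],(120,0,0),(255,60,60));k[:190]=0;k[260:]=0;k[:,:315-20]=0;k[:,335:]=0
q=cv2.findNonZero(k)
if q is not None: print('keeper',cv2.minAreaRect(q))
```

```text
[ 0.4647556  -0.22264912  0.14822644] [-0.18706806  0.07663853 -0.29983933] 17.875
[[373, 143, 253, 337, 45467], [606, 189, 4, 6, 19], [223, 201, 15, 18, 208], [237, 203, 87, 23, 1349], [322, 207, 45, 20, 557], [583, 209, 7, 7, 46], [568, 215, 14, 17, 142], [307, 227, 7, 5, 30], [320, 233, 30, 11, 250], [487, 232, 4, 5, 16], [315, 234, 4, 3, 12], [498, 234, 4, 4, 15], [613, 270, 7, 7, 37], [601, 272, 14, 17, 142], [582, 307, 14, 12, 82], [577, 333, 10, 22, 126], [587, 337, 4, 3, 12], [588, 340, 8, 8, 57], [0, 411, 2, 4, 8], [113, 414, 159, 66, 6943], [5, 431, 3, 8, 24], [0, 431, 50, 32, 873], [439, 454, 7, 9, 47], [454, 459, 3, 3, 9], [435, 469, 7, 6, 24], [429, 470, 3, 3, 9], [429, 474, 5, 5, 20], [420, 476, 5, 4, 19]]
keeper ((309.5, 222.5), (33.0, 7.0), 90.0)
```

View pics/c8.png

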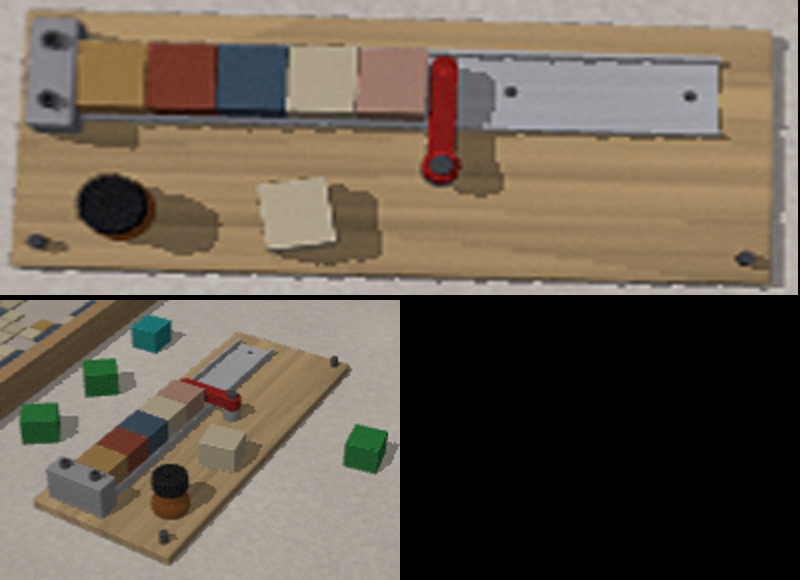

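The keeper lies straight across, at (441,60)–(441,165) in the crop, just behind pink. The row is closed on the stop, and the spare block, pot and look-alikes stand where they were.

```bash
python3 -c "
from station import env
print(env.sign_off())"
```

```text
the job is handed in; nothing more can be done
None
```

I pushed the row home against the end stop from the pink tail block only, then swung the red keeper fully across behind it, backed clear and handed the job in at about 18 s.

- **Row:** it slid with about 3 N on the fingertips. At the stop the tool stayed at the same spot while the force rose to 12 N. Ochre stands on the stop and no gaps show in the top, wrist or side pictures.
- **Keeper:** it came up firm at its limit, still at 8.5 N, within about 0.5 mm of the predicted place. The last pictures show it straight across the channel just behind pink.
- **Other things:** in the last pictures the spare block, pot and green and turquoise look-alikes stand where they were. The arm and its shadow hid part of the right-hand side in the last top picture, so I did not check the brush, cup and tape roll there; the arm only passed well above the table.
- **Disagreement:** the camera fit of the board was out by up to about 2.5 mm, so the contact readings, not the pictures, decided when the row and the keeper were home.

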